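# Put the bit case home and latch the router-bit cabinet

### The arm

A 6-joint arm with a two-finger parallel gripper is mounted at the origin on the work surface. World frame = base frame: x ahead of the robot, y to its left, z up, the work surface at z = 0. Lengths are in mm, angles in rad, forces in N, time in s.
With the tool pointing down it reaches from about 350 to 975 mm from the base axis. Payload 7.1 kg.
Tool frame: the origin (TCP) lies at the very end of the fingers, on their centre line; the grasp point (between the pads) lies ctrl.hold_point_z behind it (ctrl.hold_point_z is the distance from the TCP to the grasp point, in mm); z points along the fingers, y is the line along which they close (so a half turn about z gives the same grasp; the last joint's range is limited). The gripper opens to 88 mm and grips with 3 to 60 N. Pads are 20 mm wide; open, the fingers measure 115 mm over their backs; the gripper's body (75 mm by 178 mm) begins 61 mm behind the grasp point.
Start: joints at [1.264, 0.423, 1.63, -0, 1.089, -0.019], TCP at [177.37, 599.287, 222.675] pointing down, gripper open.
Joint ranges: [-3, 3], [-0.9, 2.11], [0.09, 2.58], [-1.31, 4.45], [0.11, 2.69], [-2.54, 2.54]. Speed limits (rad/s): [2.39, 2.39, 3.01, 3.14, 3.14, 3.14].

### API

Orientations are given as a rotation vector (axis times angle).
In Python, from workcell import ctrl gives the robot as it stands. The module is installed in compiled form; this text tells all that it offers.
- The arm moves only by the shell command python3 -m creep 'ROWS'. ROWS is JSON, a list of rows, each an object with "translation": the shift along the tool's x, y, z in mm, a list of three; "angular": the turn, a rotation vector about the tool's x, y, z in rad, a list of three; "jaw": the opening, from 0 (shut) to 1 (fully open). A call has exactly 8 rows; each row is the pose to reach, as a shift and turn from the pose commanded when the call began, along the tool's axes at that moment; what a row does not reach only later rows make up. A row lasts 1/8 s, in which the tool goes at most 62.5 mm and 10.7 degrees, less where a joint would pass 70% of its speed; a pose out of reach is approached as far as the arm can. A call with a gripper value outside its range is refused whole. The fingers move at their own pace and stop on an object; the grip force is fixed at half the most. Time passes only in rows, so rows that repeat a pose let the fingers close, or fill a call up. It gives the time, the measured TCP pose, the force, the opening and the grip force at its end, in the units of the state.
- ctrl.get_obs(): the state, without advancing time (a new reading comes with each control period).
- ctrl.get_image(name): name is "side" or "top"; returns the picture (480x640x3 uint8, red, green, blue); there is no depth.
- ctrl.camera_info(name): a dict with "camera_matrix" (3x3 intrinsics, pixels), "world_from_camera" (4x4, takes a point from camera to world coordinates). Camera axes: x right, y up, looking along -z (the intrinsics and any distortion apply to the point x, -y, -z); pixel columns grow to the right and rows downward; lengths in mm; the calibration is good to about 2 mm. A picture is of the moment at which its call begins. camera_info takes no time and is no camera call.
- ctrl.close_job(): hands the job in; it is judged then, once.
Trained networks look in the newest picture that a camera, given by its name, has taken for a name from the list of things; names that differ only in an ending like _2 or _b are one class to them, and where a whole thing is asked for, a point or a joint stands for the part that bears it (a point fixed in the world has none). Each returns a list of dicts, best first, with "score" (0 to 1); they miss things now and then, are a little off and sometimes report something else, mostly with a low value. They report only what shows in the picture. A call takes as long as a camera call. They do not tell look-alikes from the thing itself.
- ctrl.look_for(camera, label): "rect" ([left, top, right, bottom] in pixels, round what is visible of it).
The state is a dict: "t": time; "qpos": joint angles; "qvel": joint speeds; "joint_torque": joint torques, N m; "ee_pos": TCP position; "orientation": TCP orientation; "ft_force": force on the tool from outside, world axes, zero at the start; "moment": the same for the moment, N m; "width": finger opening in mm; "grasp_force": force on a finger pad.
Only numpy, scipy, OpenCV 4.12 (cv2) and the standard library are available. Lean on these libraries where they do the work, as an engineer would, in place of code of your own. Each camera call takes 0.05 s, during which the arm holds its last target. There are 200 camera calls.

### The job

One of the two router-bit cases is sticking out of the cabinet: slide it all the way in until it meets the back, then swing the cabinet door shut and press it home until the spring latch snaps into its keeper and holds the door by itself. Do it gently: no slamming, no forcing, and leave the other things on the bench where they are.

Things in the scene. Friction and masses are not known exactly. Their poses are not given: they have to be found in the camera images.
- cabinet: Fixed plywood router-bit cabinet, 270 mm wide (its y), 200 mm deep (its x), 170 mm high. Origin: centre of its underside. Its open front is the plane x = -100 mm and looks along its -x, roughly to the bench's right; its back wall's inner face is at x = +90 mm; the roof is 12 mm thick, 158 mm up inside.
- shelf_front (a point): Middle of the shelf's front edge, z = 105 mm, 7 mm inside the opening; axes as the cabinet. Two cases lie side by side on the shelf in lanes centred 61 mm to either side (its y), each 112 mm wide, with a 22 mm high strip between.
- door (a joint): Door angle on its upright hinge, rad; 1.1 to 1.35 at the start, falls as it shuts. It stays where left, but below 0.064 a rubber seal (21 mm proud of the front) springs it back out past that unless latched. It latches somewhere from 0.001 to 0.045, as the keeper is set. Seen from above it shuts anticlockwise.
- door_face (a point): Point to press: on the bare outer face of the 20 mm thick plywood door (274 mm wide, z = 6 to 166 mm), 210 mm from the hinge axis, z = 135 mm. Its x axis is the door's normal, from outer to inner face: pressing along +x shuts it; its -y points to the free edge. The bolt and seal take up to 17 N here, more nearer the hinge; then the stop is hard: over 25 N is forcing it.
- door_hinge (a point): On the hinge axis at z = 0, in the plane of the door's inner face, at the cabinet's +y front corner, 141 mm from its middle. Axes as door_face: they turn with the door.
- latch_edge (a point): Middle of the door's free edge at the latch, z = 70 mm. A bevelled spring bolt stands 11 mm out of the edge. It meets the steel keeper on the cabinet's side (z = 50 to 90 mm, reaching 30 mm out in front) 15 mm before it snaps in; the keeper's stop tab halts the door about 2 mm after the snap. The keeper is slotted: it sits up to 6 mm further in or out, not measured.
- door_knob (a point): Middle of the face of the steel pull knob (26 mm diameter, stands 26 mm off the outer face), low on the door, 199 mm from the hinge axis, z = 66 mm.
- case_a: Dark wooden router-bit case, 192 mm long (its x), 100 mm wide (its y), 42 mm high, about 0.5 kg, loose on the shelf, two brass clasps on its front end (-x). Origin: centre of its underside. Identical to the other; either may be the one that sticks out. Home: rear end against the back wall, origin at x = -6 mm in the cabinet's frame, front end 2 mm proud of the cabinet's front, all but flush.
- case_b: Dark wooden router-bit case, 192 mm long (its x), 100 mm wide (its y), 42 mm high, about 0.5 kg, loose on the shelf, two brass clasps on its front end (-x). Origin: centre of its underside. Identical to the other; either may be the one that sticks out. Home: rear end against the back wall, origin at x = -6 mm in the cabinet's frame, front end 2 mm proud of the cabinet's front, all but flush.
- finish_jar: Bystander: amber glass jar, 48 mm across, 58 mm high, on the rear half of the cabinet's roof. Origin: centre of its underside.
- trimmer: Bystander: cordless edge trimmer standing on its 90 mm round base, 205 mm high. Origin: centre of its underside.
- battery: Bystander: black battery pack 115 x 75 x 59 mm. Origin: centre of its underside.
- sanding_block: Bystander: cork sanding block 110 x 64 x 30 mm. Origin: centre of its underside.
- glue_bottle: Bystander: glue bottle, 60 mm across, 170 mm high. Origin: centre of its underside.
- offcut: Bystander: rebated wood offcut 200 x 45 x 36 mm. Origin: centre of its underside.
- dust_brush: Bystander: bench brush lying on the bench. Origin: at bench height under its middle.
Mind the look-alikes: they are no part of the job. Leave any purple or red look-alike of the case_b alone.

How it is judged (in metres and radians):
On the way:
1. both bit cases stand fully home against the cabinet's back while the door is still open (x of each of case_a, case_b in the frame of cabinet above -0.01 m and value of joint door above 0.4 rad), for 0.2 s.
At the end, for the whole second after the job is handed in: The door is latched and at rest with nothing pressing it (door angle below 0.05 rad; unlatched, the seal holds it above 0.055), and both cases are home on their shelf, within 4 mm of the cabinet's back (value of joint door below 0.05 rad and velocity of joint door between -0.05 and 0.05 rad/s and x of each of case_a, case_b in the frame of cabinet above -0.01 m); the robot touches nothing.
It fails at once if the door is forced: the robot presses on it with more than 25 N (contact force between any of the fingers, the arm and door above 25 N).
It fails at once if a case is forced: the robot presses on one with more than 40 N (contact force between any of the fingers, the arm and case_a above 40 N or contact force between any of the fingers, the arm and case_b above 40 N).
It fails at once if the door is slammed: it closes faster than 1 rad/s in the last 0.15 rad (value of joint door below 0.15 rad and velocity of joint door below -1 rad/s).
It fails at once if a bystander on the bench or on the cabinet is moved by more than 20 mm (distance of any of finish_jar, trimmer, battery, sanding_block, glue_bottle, offcut, dust_brush from where it was at the start of the episode above 0.02 m).
It also fails if it takes over 64 s, if anything falls off the work surface, if the arm or the gripper's body presses on something with over 40 N, if the wrist force passes 120 N, or if a joint passes its speed limit or range.

## Working session

There is one attempt and no reset: what is moved stays moved. The work goes in short steps, Python scripts to look and compute and a shell command to move; the robot and the scene stay as the last step left them, time stands still between calls to the robot, and variables do not carry over. Pictures are saved under pics/ and viewed, at most 10 in all, crops included, and the job is handed in when it is done.

```bash
mkdir -p pics; python3 - <<'E'
from workcell import ctrl
import cv2,numpy as np
np.set_printoptions(precision=4,suppress=True)
for n in("side","top"):
    im=ctrl.get_image(n);cv2.imwrite(f"pics/{n}0.png",im[:,:,::-1])
    c=ctrl.camera_info(n);print(n,c)
    for l in("cabinet","door","door_knob","case_a","latch_edge","finish_jar","trimmer","glue_bottle"):
        print(l,[(np.round(d["rect"]).tolist(),round(d["score"],2)) for d in ctrl.look_for(n,l)[:4]])
print(ctrl.get_obs(),ctrl.hold_point_z)
E
```

```text
side {'camera_matrix': array([[546.01  ,   0.    , 326.4868],
       [  0.    , 546.01  , 240.2626],
       [  0.    ,   0.    ,   1.    ]]), 'world_from_camera': array([[   0.8763,    0.3092,   -0.3694,   14.2954],
       [  -0.4817,    0.5542,   -0.6789, -953.2165],
       [  -0.0052,    0.7729,    0.6346, 1001.6694],
       [   0.    ,    0.    ,    0.    ,    1.    ]])}
cabinet [([243.0, 143.0, 364.0, 298.0], 0.97)]
door [([263.0, 202.0, 346.0, 301.0], 0.94)]
door_knob [([265.0, 204.0, 345.0, 300.0], 0.87)]
case_a [([144.0, 186.0, 214.0, 215.0], 0.96), ([311.0, 183.0, 351.0, 207.0], 0.82), ([278.0, 193.0, 321.0, 223.0], 0.79), ([184.0, 220.0, 250.0, 278.0], 0.78)]
latch_edge [([262.0, 202.0, 350.0, 302.0], 0.69)]
finish_jar [([295.0, 141.0, 310.0, 165.0], 0.73)]
trimmer [([337.0, 308.0, 386.0, 412.0], 0.58)]
glue_bottle [([277.0, 195.0, 319.0, 223.0], 0.64), ([428.0, 266.0, 461.0, 328.0], 0.55), ([242.0, 145.0, 358.0, 302.0], 0.36)]
top {'camera_matrix': array([[515.4438,   0.    , 313.5643],
       [  0.    , 515.4438, 232.1718],
       [  0.    ,   0.    ,   1.    ]]), 'world_f
[... 558 characters left out ...]
0.53)]
latch_edge [([257.0, 226.0, 362.0, 267.0], 0.74)]
finish_jar [([184.0, 178.0, 206.0, 205.0], 0.64)]
trimmer [([430.0, 250.0, 490.0, 294.0], 0.72)]
glue_bottle [([404.0, 151.0, 428.0, 181.0], 0.96)]
{'t': 0.9, 'qpos': array([ 1.264 ,  0.4231,  1.6299,  0.    ,  1.0886, -0.019 ]), 'qvel': array([ 0.0017,  0.0006, -0.0009, -0.0004, -0.0004, -0.    ]), 'joint_torque': array([ -0.0029, -54.4563, -27.4045,   0.0641,   0.017 ,  -0.0001]), 'ee_pos': array([177.3518, 599.293 , 222.6921]), 'orientation': array([-0.4505, -3.1091, -0.    ]), 'ft_force': array([0.5903, 0.2076, 0.2775]), 'moment': array([-0.0349,  0.0035,  0.0325]), 'grasp_force': 0.0, 'width': 87.69414478644809} 18.700000000000003
```

View pics/side0.png

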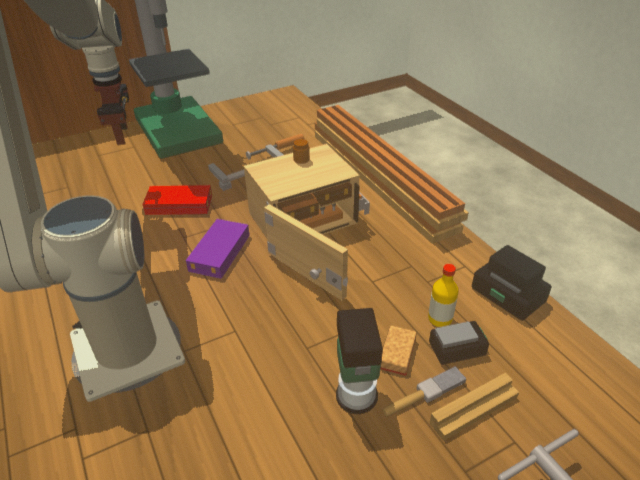

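View pics/top0.png

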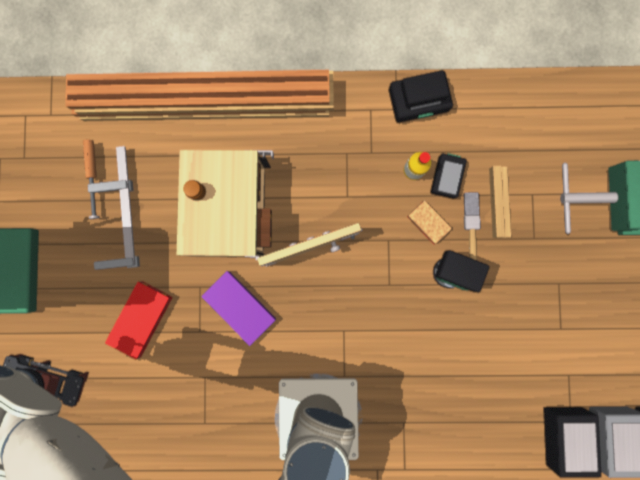

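The top view shows the cabinet roof at about (178–258, 151–256). The opening faces right (world -y) and the hinge is near (258, 262). The open door runs to about (360, 228), and the case in the near-hinge lane sticks out at (258–271, 210–251). Red and purple look-alikes lie on the bench.

```bash
python3 - <<'E'
import cv2
t=cv2.imread("pics/top0.png")[140:280,165:375];s=cv2.imread("pics/side0.png")[135:310,235:375]
cv2.imwrite("pics/tc.png",cv2.resize(t,None,fx=3.8,fy=3.8,interpolation=cv2.INTER_CUBIC))
cv2.imwrite("pics/sc.png",cv2.resize(s,None,fx=3.4,fy=3.4,interpolation=cv2.INTER_CUBIC))
E
```

```text
(no output)
```

View pics/tc.png

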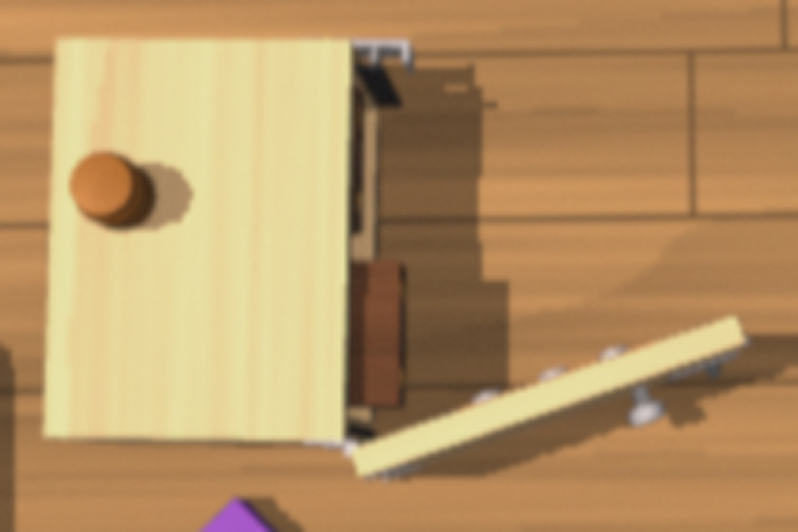

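View pics/sc.png

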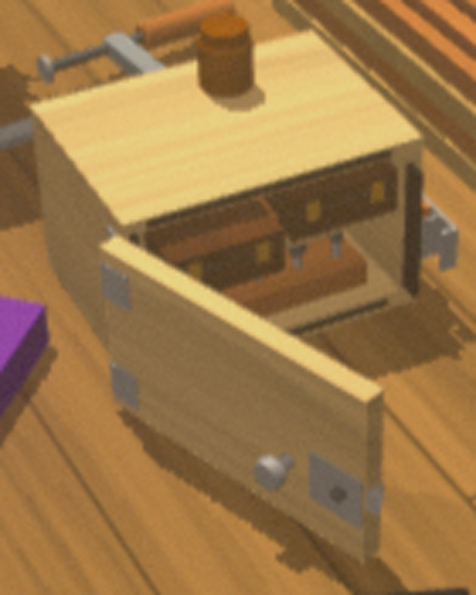

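The top crop shows the roof corners at crop pixels (57,40), (351,40), (346,438) and (44,436), the case front edge at x≈403, and the door's top edge from (361,476) to (746,343). The side crop shows the same corners. It also confirms that the left (hinge-side) case sticks out and the knob is on the outer face.

```bash
cat > h.py <<'E'
from workcell import ctrl
import numpy as np
from scipy.optimize import least_squares
def proj(n,P):
    c=ctrl.camera_info(n);K=c["camera_matrix"];T=np.linalg.inv(c["world_from_camera"])
    p=np.atleast_2d(P)@T[:3,:3].T+T[:3,3];q=np.c_[p[:,0],-p[:,1],-p[:,2]]@K.T
    return q[:,:2]/q[:,2:]
def R(a):return np.array([[np.cos(a),-np.sin(a)],[np.sin(a),np.cos(a)]])
T=lambda L:np.array(L)/3.8+[165,140]
S=lambda L:np.array(L)/3.4+[235,135]
E
python3 - <<'E'
from h import *
np.set_printoptions(precision=4,suppress=True)
C=np.array([[100,-135],[-100,-135],[-100,135],[100,135]])
tp=T([[57,40],[351,40],[346,438],[44,436]]);sp=S([[312,32],[420,138],[125,222],[35,105]])
def roof(v):return np.c_[C@R(v[2]).T+v[:2],np.full(4,v[3])]
f=lambda v:np.r_[proj("top",roof(v))-tp,proj("side",roof(v))-sp].ravel()
r=least_squares(f,[500,200,1.57,170],x_scale=[10,10,.1,10]);v=r.x;print("cab",v,r.fun.reshape(-1,2))
h=R(v[2])@[-100,141]+v[:2]
# door: u=along door from hinge; closed u = cab -y ; opening rotates clockwise
def door(th,h):
    a=v[2]-np.pi/2-th;u=np.array([np.cos(a),np.sin(a)]);n=np.array([-u[1],u[0]])
    # n = inward normal(outer->inner)
    return u,n
dt=T([[361,476],[746,343],[737,317],[352,452]])
def g(w):
    u,n=door(w[0],h);hh=w[1:3]
    return np.array([np.r_[hh+u*a+n*b,166] for a,b in((w[3],-20),(w[3]+274,-20),(w[3]+274,0),(w[3],0))])
f2=lambda w:np.r_[(proj("top",g(w))-dt).ravel(),(proj("side",g(w)[[2]])-S([[382,387]])).ravel(),(w[1:3]-h)/6,w[3]/5]
r=least_squares(f2,[1.2,*h,0]);print("door",r.x,h,r.fun)
# case front top edge z=147
for p in T([[404,264],[402,405]]):
    q=least_squares(lambda x:(proj("top",np.r_[x,147])-p).ravel(),[500,50]).x
    print("case front",q,"cab",R(v[2]).T@(q-v[:2]))
E
```

```text
cab [587.3705 248.4611   1.5503 167.9865] [[ 0.0265 -0.5205]
 [-0.0482 -0.1215]
 [-0.6406  0.152 ]
 [ 0.3928 -0.0654]
 [ 0.0575 -0.4331]
 [ 1.2824 -0.3693]
 [-0.4497  1.0742]
 [-1.2732  0.0694]]
door [  1.2286 442.2173 148.6808   1.31  ] [444.3461 151.3785] [-0.4684  0.6652  0.3501  0.3519  0.0956 -0.2252 -0.6077 -0.4856  0.5768
  0.2083 -0.3548 -0.4496  0.262 ]
case front [569.4473 112.4725] cab [-136.3281   15.1261]
case front [473.2737 114.2704] cab [-136.5061  111.3162]
```

```bash
python3 -m creep '[{"translation":[-48,-41,0],"angular":[0,0,0.163],"jaw":0},{"translation":[-96,-82,0],"angular":[0,0,0.326],"jaw":0},{"translation":[-144,-123,0],"angular":[0,0,0.489],"jaw":0},{"translation":[-192,-164,0],"angular":[0,0,0.652],"jaw":0},{"translation":[-240,-205,0],"angular":[0,0,0.815],"jaw":0},{"translation":[-288,-246,0],"angular":[0,0,0.978],"jaw":0},{"translation":[-336,-287,0],"angular":[0,0,1.141],"jaw":0},{"translation":[-384,-328,0],"angular":[0,0,1.304],"jaw":0}]'
cat >> h.py <<'E'
from scipy.spatial.transform import Rotation as Ro
def st():
    o=ctrl.get_obs();M=Ro.from_rotvec(o["orientation"]).as_matrix()
    print("t",round(o["t"],2),"pos",o["ee_pos"].round(1),"ty yaw",np.arctan2(M[1,1],M[0,1]).round(4),"F",o["ft_force"].round(1),"w",round(o["width"],1),"q",o["qpos"].round(2));return o,M
E
python3 -c "from h import *;o,M=st();print((M.T@(np.array([523,75,223])-o['ee_pos'])).round(1))"
```

```text
t: 1.9
ee_pos: [450.8, 178.2, 223.1]
orientation: [2.25, 2.192, 0.002]
ft_force: [1.0, 0.1, 0.4]
width: 11.5
grasp_force: 0.0
t 1.9 pos [450.8 178.2 223.1] ty yaw -0.0263 F [1.  0.1 0.4] w 11.5 q [0.35 0.22 1.93 0.   0.99 0.38]
[-1.013e+02  7.490e+01  1.000e-01]
```

```bash
python3 -m creep '[{"translation":[-50,37,0],"angular":[0,0,0],"jaw":0},{"translation":[-101,75,0],"angular":[0,0,0],"jaw":0},{"translation":[-101,75,5],"angular":[0,0,0],"jaw":0},{"translation":[-101,75,30],"angular":[0,0,0],"jaw":0},{"translation":[-101,75,60],"angular":[0,0,0],"jaw":0},{"translation":[-101,75,85],"angular":[0,0,0],"jaw":0},{"translation":[-101,75,98],"angular":[0,0,0],"jaw":0},{"translation":[-101,75,98],"angular":[0,0,0],"jaw":0}]'
python3 - <<'E'
from h import *
import cv2
o,M=st()
t=cv2.resize(ctrl.get_image("top")[140:280,165:375],None,fx=2.8,fy=2.8)
s=cv2.resize(ctrl.get_image("side")[135:310,235:375],None,fx=2.24,fy=2.24)
cv2.imwrite("pics/c2.png",np.hstack([t[:392],s])[:,:,::-1][:, :902][:,:,:] if 0 else cv2.resize(np.hstack([t[:392],s[:392]]),(800,340))[:,:,::-1])
E
```

```text
t: 2.9
ee_pos: [521.9, 77.9, 124.1]
orientation: [-2.243, -2.198, 0.002]
ft_force: [0.1, 0.6, -0.4]
width: 0.2
grasp_force: 0.0
t 2.9 pos [521.9  77.9 124.1] ty yaw -0.0204 F [ 0.1  0.6 -0.4] w 0.2 q [0.13 0.42 1.91 0.   0.81 0.15]
```

View pics/c2.png

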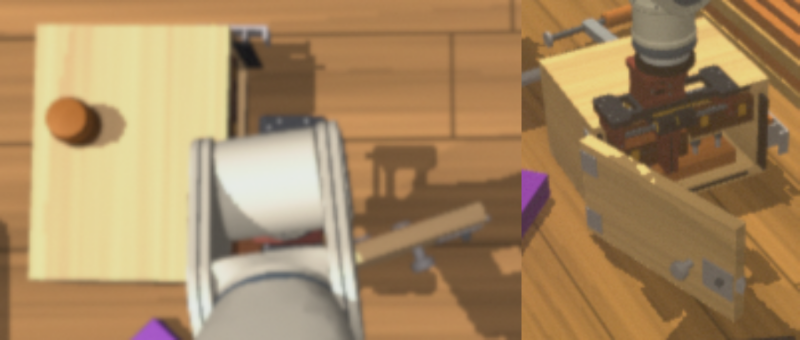

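The picture shows the gripper standing in front of the protruding case, clear of the door, with its body above the roof. I'll push next.

```bash
python3 -m creep '[{"translation":[10,0,0],"angular":[0,0,0],"jaw":0},{"translation":[18,0,0],"angular":[0,0,0],"jaw":0},{"translation":[23,0,0],"angular":[0,0,0],"jaw":0},{"translation":[28,0,0],"angular":[0,0,0],"jaw":0},{"translation":[33,0,0],"angular":[0,0,0],"jaw":0},{"translation":[38,0,0],"angular":[0,0,0],"jaw":0},{"translation":[43,0,0],"angular":[0,0,0],"jaw":0},{"translation":[48,0,0],"angular":[0,0,0],"jaw":0}]'
python3 -m creep '[{"translation":[1,0,0],"angular":[0,0,0],"jaw":0},{"translation":[2,0,0],"angular":[0,0,0],"jaw":0},{"translation":[3,0,0],"angular":[0,0,0],"jaw":0},{"translation":[4,0,0],"angular":[0,0,0],"jaw":0},{"translation":[5,0,0],"angular":[0,0,0],"jaw":0},{"translation":[6,0,0],"angular":[0,0,0],"jaw":0},{"translation":[6,0,0],"angular":[0,0,0],"jaw":0},{"translation":[6,0,0],"angular":[0,0,0],"jaw":0}]'
```

```text
t: 4.0
ee_pos: [523.6, 124.8, 124.8]
orientation: [2.244, 2.198, -0.002]
ft_force: [-0.4, -6.1, 2.2]
width: 0.7
grasp_force: 2.8
t: 5.0
ee_pos: [523.8, 130.8, 124.8]
orientation: [2.244, 2.198, -0.001]
ft_force: [0.2, -4.8, 1.7]
width: 0.4
grasp_force: 2.6
```

```bash
python3 -m creep '[{"translation":[0.6,0,0],"angular":[0,0,0],"jaw":0},{"translation":[1.2,0,0],"angular":[0,0,0],"jaw":0},{"translation":[1.8,0,0],"angular":[0,0,0],"jaw":0},{"translation":[2.4,0,0],"angular":[0,0,0],"jaw":0},{"translation":[3,0,0],"angular":[0,0,0],"jaw":0},{"translation":[3.6,0,0],"angular":[0,0,0],"jaw":0},{"translation":[4,0,0],"angular":[0,0,0],"jaw":0},{"translation":[4,0,0],"angular":[0,0,0],"jaw":0}]'
```

```text
t: 6.0
ee_pos: [523.9, 134.8, 124.8]
orientation: [2.244, 2.198, -0.001]
ft_force: [-0.5, -4.9, 3.4]
width: 0.4
grasp_force: 2.7
```

```bash
python3 -m creep '[{"translation":[0.3,0,0],"angular":[0,0,0],"jaw":0},{"translation":[0.6,0,0],"angular":[0,0,0],"jaw":0},{"translation":[0.9,0,0],"angular":[0,0,0],"jaw":0},{"translation":[1.2,0,0],"angular":[0,0,0],"jaw":0},{"translation":[1.5,0,0],"angular":[0,0,0],"jaw":0},{"translation":[1.8,0,0],"angular":[0,0,0],"jaw":0},{"translation":[2,0,0],"angular":[0,0,0],"jaw":0},{"translation":[2,0,0],"angular":[0,0,0],"jaw":0}]'
```

```text
t: 7.0
ee_pos: [523.9, 136.7, 124.8]
orientation: [2.244, 2.198, -0.001]
ft_force: [-0.7, -4.9, 2.7]
width: 0.6
grasp_force: 2.8
```

```bash
python3 -m creep '[{"translation":[0.3,0,0],"angular":[0,0,0],"jaw":0},{"translation":[0.6,0,0],"angular":[0,0,0],"jaw":0},{"translation":[0.9,0,0],"angular":[0,0,0],"jaw":0},{"translation":[1.2,0,0],"angular":[0,0,0],"jaw":0},{"translation":[1.5,0,0],"angular":[0,0,0],"jaw":0},{"translation":[1.8,0,0],"angular":[0,0,0],"jaw":0},{"translation":[2,0,0],"angular":[0,0,0],"jaw":0},{"translation":[2,0,0],"angular":[0,0,0],"jaw":0}]'
```

```text
t: 8.0
ee_pos: [523.9, 138.6, 124.8]
orientation: [2.244, 2.198, -0.001]
ft_force: [-0.7, -6.6, 3.9]
width: 0.6
grasp_force: 3.1
```

```bash
python3 -m creep '[{"translation":[0.3,0,0],"angular":[0,0,0],"jaw":0},{"translation":[0.6,0,0],"angular":[0,0,0],"jaw":0},{"translation":[0.9,0,0],"angular":[0,0,0],"jaw":0},{"translation":[1.2,0,0],"angular":[0,0,0],"jaw":0},{"translation":[1.5,0,0],"angular":[0,0,0],"jaw":0},{"translation":[1.5,0,0],"angular":[0,0,0],"jaw":0},{"translation":[1.5,0,0],"angular":[0,0,0],"jaw":0},{"translation":[1.5,0,0],"angular":[0,0,0],"jaw":0}]'
```

```text
t: 9.0
ee_pos: [523.9, 138.7, 124.8]
orientation: [2.243, 2.197, -0.004]
ft_force: [0.9, -13.8, 4.0]
width: 0.3
grasp_force: 7.1
```

The case met the back wall: the finger stopped at y = 138.7 and the force rose. Next I retract and go round to the outside of the door.

```bash
python3 -m creep '[{"translation":[-10,0,0],"angular":[0,0,0],"jaw":0},{"translation":[-30,0,0],"angular":[0,0,0],"jaw":0},{"translation":[-40,0,-5],"angular":[0,0,0],"jaw":0},{"translation":[-45,0,-35],"angular":[0,0,0],"jaw":0},{"translation":[-45,0,-70],"angular":[0,0,0],"jaw":0},{"translation":[-45,0,-90],"angular":[0,0,0],"jaw":0},{"translation":[-45,0,-95],"angular":[0,0,0],"jaw":0},{"translation":[-45,0,-95],"angular":[0,0,0],"jaw":0}]'
python3 -c "from h import *;o,M=st();print((M.T@(np.array([453,-68,220])-o['ee_pos'])).round(1))"
```

```text
t: 10.0
ee_pos: [522.8, 95.7, 219.5]
orientation: [-2.245, -2.198, -0.0]
ft_force: [-0.7, 0.6, 0.9]
width: 0.5
grasp_force: 0.0
t 10.0 pos [522.8  95.7 219.5] ty yaw -0.0213 F [-0.7  0.6  0.9] w 0.5 q [0.16 0.29 1.84 0.   1.01 0.18]
[-165.1  -66.3   -0.5]
```

```bash
python3 -m creep '[{"translation":[-24,-9,0],"angular":[0,0,0.176],"jaw":0},{"translation":[-48,-19,0],"angular":[0,0,0.352],"jaw":0},{"translation":[-71,-28,0],"angular":[0,0,0.528],"jaw":0},{"translation":[-94,-38,0],"angular":[0,0,0.704],"jaw":0},{"translation":[-118,-47,0],"angular":[0,0,0.88],"jaw":0},{"translation":[-142,-57,0],"angular":[0,0,1.056],"jaw":0},{"translation":[-165,-66,0],"angular":[0,0,1.229],"jaw":0},{"translation":[-165,-66,0],"angular":[0,0,1.229],"jaw":0}]'
python3 - <<'E'
from h import *
import cv2
o,M=st()
t=ctrl.get_image("top");s=ctrl.get_image("side")
t=cv2.resize(t[140:300,165:385],(540,393));s=cv2.resize(s[135:310,235:350],(258,393))
cv2.imwrite("pics/c3.png",np.hstack([t,s])[:,:,::-1])
E
```

```text
t: 11.0
ee_pos: [452.4, -68.5, 218.6]
orientation: [-3.101, -0.499, 0.003]
ft_force: [-0.2, -0.7, 0.3]
width: 0.4
grasp_force: 0.0
t 11.0 pos [452.4 -68.5 218.6] ty yaw -1.2516 F [-0.2 -0.7  0.3] w 0.4 q [-0.18  0.18  1.99 -0.    0.97  1.08]
```

View pics/c3.png

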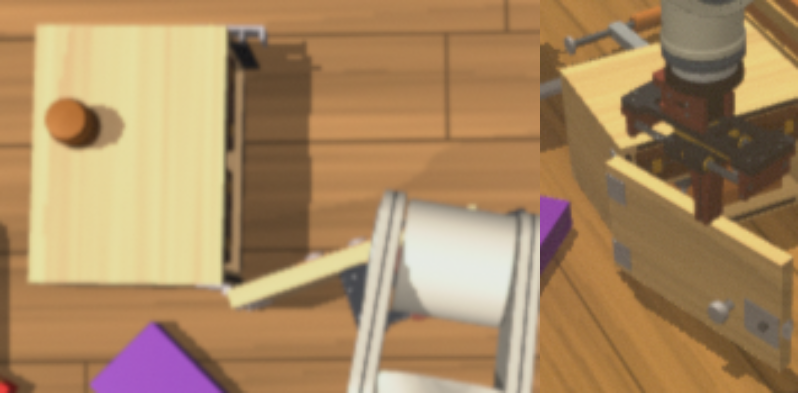

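The picture shows the near case now flush and the gripper on the outer side of the door. I'll descend and work out the arc.

```bash
python3 -m creep '[{"translation":[0,0,15],"angular":[0,0,0],"jaw":0},{"translation":[0,0,40],"angular":[0,0,0],"jaw":0},{"translation":[0,0,65],"angular":[0,0,0],"jaw":0},{"translation":[0,0,85],"angular":[0,0,0],"jaw":0},{"translation":[0,0,93],"angular":[0,0,0],"jaw":0},{"translation":[8,0,93],"angular":[0,0,0],"jaw":0},{"translation":[16,0,93],"angular":[0,0,0],"jaw":0},{"translation":[20,0,93],"angular":[0,0,0],"jaw":0}]'
cat >> h.py <<'E'
h=np.array([443.5,150.5])
def th():
    o,M=st();y=np.arctan2(M[1,1],M[0,1]);t_tool=-.0205-y
    d=o["ee_pos"][:2]-h
    # door angle if contact with finger half 9.3: n.d=-29.3
    r=np.hypot(*d);a=np.arctan2(d[1],d[0]);thd=-.0205-(a+np.arcsin(29.3/r))
    print("tool th",t_tool.round(3),"contact th",thd.round(4),"r",(r*np.cos(np.arcsin(29.3/r))).round(1));return o,M
def arc(ths,rad=210):
    o,M=th();y0=np.arctan2(M[1,1],M[0,1])
    for t in ths:
        a=-.0205-t;u=np.array([np.cos(a),np.sin(a)]);n=np.array([-u[1],u[0]])
        p=np.r_[h+rad*u-29.3*n,125]
        print(round(t,3),(M.T@(p-o["ee_pos"])).round(1),"rot",round(-(a-y0),3))
E
python3 -c "
from h import *
arc([1.22,1.15,1.08,1.01,.94,.87,.80,.73]);print();arc([.66,.59,.52,.45,.4,.36,.32,.29])"
```

```text
t: 12.1
ee_pos: [473.9, -61.1, 127.4]
orientation: [3.101, 0.502, 0.003]
ft_force: [0.2, 0.0, 0.7]
width: 0.3
grasp_force: 0.0
t 12.1 pos [473.9 -61.1 127.4] ty yaw -1.2495 F [0.2 0.  0.7] w 0.3 q [-0.15  0.36  2.02  0.    0.76  1.1 ]
tool th 1.229 contact th 1.2701 r 211.8
1.22 [10.6 -0.2  2.4] rot -0.009
1.15 [25.3  1.2  2.4] rot -0.079
1.08 [40.2  1.6  2.4] rot -0.149
1.01 [55.   0.9  2.5] rot -0.219
0.94 [69.7 -0.8  2.5] rot -0.289
0.87 [84.3 -3.5  2.5] rot -0.359
0.8 [98.7 -7.3  2.5] rot -0.429
0.73 [112.7 -12.    2.5] rot -0.499

t 12.1 pos [473.9 -61.1 127.4] ty yaw -1.2495 F [0.2 0.  0.7] w 0.3 q [-0.15  0.36  2.02  0.    0.76  1.1 ]
tool th 1.229 contact th 1.2701 r 211.8
0.66 [126.4 -17.7   2.6] rot -0.569
0.59 [139.7 -24.4   2.6] rot -0.639
0.52 [152.5 -31.9   2.6] rot -0.709
0.45 [164.7 -40.4   2.6] rot -0.779
0.4 [173.  -46.9   2.6] rot -0.829
0.36 [179.4 -52.5   2.6] rot -0.869
0.32 [185.6 -58.3   2.6] rot -0.909
0.29 [190.1 -62.7   2.6] rot -0.939
```

```bash
python3 -m creep '[{"translation":[4,0,2],"angular":[0,0,-0.009],"jaw":0},{"translation":[8,0,2],"angular":[0,0,-0.009],"jaw":0},{"translation":[12,0,2],"angular":[0,0,-0.015],"jaw":0},{"translation":[17,0.5,2],"angular":[0,0,-0.04],"jaw":0},{"translation":[24,1,2],"angular":[0,0,-0.073],"jaw":0},{"translation":[32,1.3,2],"angular":[0,0,-0.11],"jaw":0},{"translation":[40,1.6,2],"angular":[0,0,-0.149],"jaw":0},{"translation":[50,1.2,2],"angular":[0,0,-0.195],"jaw":0}]'
python3 -c "
from h import *
arc([.98,.92,.86,.8,.74,.68,.62,.56])"
```

```text
t: 13.1
ee_pos: [520.9, -46.5, 124.6]
orientation: [-3.036, -0.806, 0.0]
ft_force: [-1.4, -0.8, -0.3]
width: 0.7
grasp_force: 0.5
t 13.1 pos [520.9 -46.5 124.6] ty yaw -1.052 F [-1.4 -0.8 -0.3] w 0.7 q [-0.11  0.42  1.92 -0.    0.8   0.94]
tool th 1.031 contact th 1.0373 r 209.6
0.98 [12.1  1.8 -0.4] rot -0.051
0.92 [24.8  2.5 -0.4] rot -0.111
0.86 [37.5  2.5 -0.4] rot -0.171
0.8 [50.2  1.7 -0.4] rot -0.231
0.74 [62.8  0.1 -0.4] rot -0.291
0.68 [75.3 -2.2 -0.4] rot -0.351
0.62 [87.7 -5.3 -0.4] rot -0.411
0.56 [99.8 -9.1 -0.4] rot -0.471
```

```bash
python3 -m creep '[{"translation":[12,1,0],"angular":[0,0,-0.051],"jaw":0},{"translation":[25,2,0],"angular":[0,0,-0.111],"jaw":0},{"translation":[37.5,2.5,0],"angular":[0,0,-0.171],"jaw":0},{"translation":[50,1.7,0],"angular":[0,0,-0.231],"jaw":0},{"translation":[63,0,0],"angular":[0,0,-0.291],"jaw":0},{"translation":[75,-2,0],"angular":[0,0,-0.351],"jaw":0},{"translation":[88,-5,0],"angular":[0,0,-0.411],"jaw":0},{"translation":[100,-9,0],"angular":[0,0,-0.471],"jaw":0}]'
python3 -c "
from h import *
arc([.52,.48,.44,.4,.36,.32,.29,.26])"
```

```text
t: 14.1
ee_pos: [603.6, 10.9, 124.5]
orientation: [2.764, 1.493, -0.0]
ft_force: [0.6, -1.5, -0.1]
width: 0.9
grasp_force: 0.6
t 14.1 pos [603.6  10.9 124.5] ty yaw -0.5802 F [ 0.6 -1.5 -0.1] w 0.9 q [-0.    0.52  1.74 -0.    0.88  0.58]
tool th 0.56 contact th 0.5581 r 210.4
0.52 [ 8.   0.6 -0.5] rot -0.04
0.48 [16.5  1.3 -0.5] rot -0.08
0.44 [24.9  1.6 -0.5] rot -0.12
0.4 [33.4  1.6 -0.5] rot -0.16
0.36 [41.9  1.2 -0.5] rot -0.2
0.32 [50.4  0.5 -0.5] rot -0.24
0.29 [56.7 -0.2 -0.5] rot -0.27
0.26 [63.  -1.1 -0.5] rot -0.3
```

```bash
python3 -m creep '[{"translation":[8,0.6,0],"angular":[0,0,-0.04],"jaw":0},{"translation":[16.5,1.3,0],"angular":[0,0,-0.08],"jaw":0},{"translation":[25,1.6,0],"angular":[0,0,-0.12],"jaw":0},{"translation":[33.5,1.6,0],"angular":[0,0,-0.16],"jaw":0},{"translation":[42,1.2,0],"angular":[0,0,-0.2],"jaw":0},{"translation":[50,0.5,0],"angular":[0,0,-0.24],"jaw":0},{"translation":[57,0,0],"angular":[0,0,-0.27],"jaw":0},{"translation":[63,-1,0],"angular":[0,0,-0.3],"jaw":0}]'
python3 -c "
from h import *
arc([.24,.22,.2,.18,.165,.15,.14,.13])"
```

```text
t: 15.1
ee_pos: [636.9, 64.0, 124.6]
orientation: [-2.511, -1.887, 0.0]
ft_force: [-0.9, -0.1, -0.2]
width: 0.5
grasp_force: 0.4
t 15.1 pos [636.9  64.  124.6] ty yaw -0.282 F [-0.9 -0.1 -0.2] w 0.5 q [0.08 0.56 1.66 0.   0.92 0.36]
tool th 0.261 contact th 0.2614 r 209.8
0.24 [ 4.5  0.8 -0.4] rot -0.021
0.22 [ 8.7  1.2 -0.4] rot -0.041
0.2 [12.9  1.6 -0.4] rot -0.061
0.18 [17.2  1.9 -0.4] rot -0.081
0.165 [20.3  2.  -0.4] rot -0.096
0.15 [23.5  2.1 -0.4] rot -0.111
0.14 [25.6  2.2 -0.4] rot -0.121
0.13 [27.8  2.2 -0.4] rot -0.131
```

```bash
python3 -m creep '[{"translation":[4.5,0.8,0],"angular":[0,0,-0.021],"jaw":0},{"translation":[8.7,1.2,0],"angular":[0,0,-0.041],"jaw":0},{"translation":[13,1.6,0],"angular":[0,0,-0.061],"jaw":0},{"translation":[17,1.9,0],"angular":[0,0,-0.081],"jaw":0},{"translation":[20.3,2,0],"angular":[0,0,-0.096],"jaw":0},{"translation":[23.5,2.1,0],"angular":[0,0,-0.111],"jaw":0},{"translation":[25.6,2.2,0],"angular":[0,0,-0.121],"jaw":0},{"translation":[27.8,2.2,0],"angular":[0,0,-0.131],"jaw":0}]'
python3 -c "
from h import *
arc([.12,.11,.1,.09,.08,.07])"
```

```text
t: 16.1
ee_pos: [646.8, 89.7, 124.7]
orientation: [2.384, 2.046, -0.0]
ft_force: [0.5, -0.6, -0.2]
width: 0.4
grasp_force: 0.3
t 16.1 pos [646.8  89.7 124.7] ty yaw -0.1525 F [ 0.5 -0.6 -0.2] w 0.4 q [ 0.12  0.58  1.63 -0.    0.94  0.27]
tool th 0.132 contact th 0.1317 r 210.1
0.12 [ 2.5  0.2 -0.3] rot -0.012
0.11 [ 4.6  0.5 -0.3] rot -0.022
0.1 [ 6.7  0.7 -0.3] rot -0.032
0.09 [ 8.8  0.9 -0.3] rot -0.042
0.08 [10.9  1.1 -0.3] rot -0.052
0.07 [13.   1.3 -0.3] rot -0.062
```

```bash
python3 -m creep '[{"translation":[1,0.1,0],"angular":[0,0,-0.005],"jaw":0},{"translation":[2,0.2,0],"angular":[0,0,-0.01],"jaw":0},{"translation":[3,0.3,0],"angular":[0,0,-0.015],"jaw":0},{"translation":[4,0.4,0],"angular":[0,0,-0.019],"jaw":0},{"translation":[5,0.5,0],"angular":[0,0,-0.024],"jaw":0},{"translation":[6,0.6,0],"angular":[0,0,-0.029],"jaw":0},{"translation":[7,0.7,0],"angular":[0,0,-0.034],"jaw":0},{"translation":[8,0.8,0],"angular":[0,0,-0.038],"jaw":0}]'
python3 -c "
from h import *
th()"
```

```text
t: 17.1
ee_pos: [648.8, 97.5, 124.7]
orientation: [2.345, 2.09, 0.0]
ft_force: [1.4, -1.6, -0.2]
width: 0.7
grasp_force: 0.3
t 17.1 pos [648.8  97.5 124.7] ty yaw -0.1147 F [ 1.4 -1.6 -0.2] w 0.7 q [ 0.13  0.58  1.62 -0.    0.94  0.25]
tool th 0.094 contact th 0.0936 r 210.0
```

```bash
python3 -m creep '[{"translation":[0.6,0,0],"angular":[0,0,-0.003],"jaw":0},{"translation":[1.2,0.1,0],"angular":[0,0,-0.006],"jaw":0},{"translation":[1.8,0.1,0],"angular":[0,0,-0.009],"jaw":0},{"translation":[2.4,0.2,0],"angular":[0,0,-0.012],"jaw":0},{"translation":[3,0.2,0],"angular":[0,0,-0.015],"jaw":0},{"translation":[3.6,0.3,0],"angular":[0,0,-0.018],"jaw":0},{"translation":[4.2,0.3,0],"angular":[0,0,-0.02],"jaw":0},{"translation":[4.2,0.3,0],"angular":[0,0,-0.02],"jaw":0}]'
```

```text
t: 18.1
ee_pos: [649.4, 100.3, 124.7]
orientation: [2.323, 2.113, -0.002]
ft_force: [-0.4, -6.8, 1.5]
width: 0.4
grasp_force: 3.4
```

```bash
python3 -m creep '[{"translation":[0.5,0,0],"angular":[0,0,-0.002],"jaw":0},{"translation":[1,0.1,0],"angular":[0,0,-0.004],"jaw":0},{"translation":[1.5,0.1,0],"angular":[0,0,-0.006],"jaw":0},{"translation":[2,0.2,0],"angular":[0,0,-0.008],"jaw":0},{"translation":[2.5,0.2,0],"angular":[0,0,-0.01],"jaw":0},{"translation":[3,0.2,0],"angular":[0,0,-0.014],"jaw":0},{"translation":[3,0.2,0],"angular":[0,0,-0.014],"jaw":0},{"translation":[3,0.2,0],"angular":[0,0,-0.014],"jaw":0}]'; python3 -c "
from h import *
th()"
```

```text
t: 19.1
ee_pos: [649.8, 102.1, 124.7]
orientation: [2.308, 2.129, -0.004]
ft_force: [0.0, -11.7, 1.9]
width: 0.5
grasp_force: 5.9
t 19.1 pos [649.8 102.1 124.7] ty yaw -0.0809 F [  0.  -11.7   1.9] w 0.5 q [ 0.14  0.59  1.61 -0.    0.94  0.22]
tool th 0.06 contact th 0.071 r 209.9
```

```bash
python3 -m creep '[{"translation":[0.3,0,0],"angular":[0,0,-0.001],"jaw":0},{"translation":[0.6,0,0],"angular":[0,0,-0.002],"jaw":0},{"translation":[0.9,0.1,0],"angular":[0,0,-0.003],"jaw":0},{"translation":[1.2,0.1,0],"angular":[0,0,-0.004],"jaw":0},{"translation":[1.5,0.1,0],"angular":[0,0,-0.005],"jaw":0},{"translation":[1.8,0.1,0],"angular":[0,0,-0.006],"jaw":0},{"translation":[2,0.1,0],"angular":[0,0,-0.007],"jaw":0},{"translation":[2,0.1,0],"angular":[0,0,-0.007],"jaw":0}]'; python3 -c "
from h import *
th()"
```

```text
t: 20.1
ee_pos: [650.1, 103.7, 124.7]
orientation: [2.3, 2.136, -0.005]
ft_force: [-0.2, -13.7, 2.8]
width: 0.1
grasp_force: 6.8
t 20.1 pos [650.1 103.7 124.7] ty yaw -0.0739 F [ -0.2 -13.7   2.8] w 0.1 q [ 0.14  0.59  1.61 -0.    0.94  0.22]
tool th 0.053 contact th 0.0635 r 209.8
```

```bash
python3 -m creep '[{"translation":[0.3,0,0],"angular":[0,0,-0.001],"jaw":0},{"translation":[0.6,0,0],"angular":[0,0,-0.002],"jaw":0},{"translation":[0.9,0.1,0],"angular":[0,0,-0.003],"jaw":0},{"translation":[1.2,0.1,0],"angular":[0,0,-0.004],"jaw":0},{"translation":[1.5,0.1,0],"angular":[0,0,-0.005],"jaw":0},{"translation":[1.8,0.1,0],"angular":[0,0,-0.006],"jaw":0},{"translation":[2,0.1,0],"angular":[0,0,-0.007],"jaw":0},{"translation":[2,0.1,0],"angular":[0,0,-0.007],"jaw":0}]'; python3 -c "
from h import *
th()"
```

```text
t: 21.1
ee_pos: [650.7, 106.4, 124.7]
orientation: [2.293, 2.145, -0.003]
ft_force: [1.0, -10.0, 1.3]
width: 0.5
grasp_force: 5.2
t 21.1 pos [650.7 106.4 124.7] ty yaw -0.0669 F [  1.  -10.    1.3] w 0.5 q [ 0.15  0.59  1.61 -0.    0.94  0.21]
tool th 0.046 contact th 0.0504 r 209.8
```

```bash
python3 -m creep '[{"translation":[0.2,0,0],"angular":[0,0,-0.001],"jaw":0},{"translation":[0.4,0,0],"angular":[0,0,-0.001],"jaw":0},{"translation":[0.6,0,0],"angular":[0,0,-0.002],"jaw":0},{"translation":[0.8,0.1,0],"angular":[0,0,-0.002],"jaw":0},{"translation":[1,0.1,0],"angular":[0,0,-0.003],"jaw":0},{"translation":[1,0.1,0],"angular":[0,0,-0.003],"jaw":0},{"translation":[1,0.1,0],"angular":[0,0,-0.003],"jaw":0},{"translation":[1,0.1,0],"angular":[0,0,-0.003],"jaw":0}]'; python3 -c "
from h import *
th()"
```

```text
t: 22.1
ee_pos: [650.9, 107.4, 124.7]
orientation: [2.29, 2.148, -0.003]
ft_force: [0.6, -10.4, 1.1]
width: 0.8
grasp_force: 5.3
t 22.1 pos [650.9 107.4 124.7] ty yaw -0.0638 F [  0.6 -10.4   1.1] w 0.8 q [ 0.15  0.59  1.61 -0.    0.95  0.21]
tool th 0.043 contact th 0.0458 r 209.8
```

```bash
python3 -m creep '[{"translation":[0.2,0,0],"angular":[0,0,-0.001],"jaw":0},{"translation":[0.4,0,0],"angular":[0,0,-0.001],"jaw":0},{"translation":[0.6,0,0],"angular":[0,0,-0.002],"jaw":0},{"translation":[0.8,0.1,0],"angular":[0,0,-0.002],"jaw":0},{"translation":[1,0.1,0],"angular":[0,0,-0.003],"jaw":0},{"translation":[1.2,0.1,0],"angular":[0,0,-0.004],"jaw":0},{"translation":[1.2,0.1,0],"angular":[0,0,-0.004],"jaw":0},{"translation":[1.2,0.1,0],"angular":[0,0,-0.004],"jaw":0}]'; python3 -c "
from h import *
th()"
```

```text
t: 23.1
ee_pos: [651.1, 108.5, 124.7]
orientation: [2.285, 2.153, -0.003]
ft_force: [1.3, -11.0, 0.6]
width: 0.8
grasp_force: 5.4
t 23.1 pos [651.1 108.5 124.7] ty yaw -0.0598 F [  1.3 -11.    0.6] w 0.8 q [ 0.15  0.59  1.61 -0.    0.95  0.21]
tool th 0.039 contact th 0.0402 r 209.8
```

```bash
python3 -m creep '[{"translation":[0.2,0,0],"angular":[0,0,-0.001],"jaw":0},{"translation":[0.4,0,0],"angular":[0,0,-0.001],"jaw":0},{"translation":[0.6,0,0],"angular":[0,0,-0.002],"jaw":0},{"translation":[0.8,0.1,0],"angular":[0,0,-0.002],"jaw":0},{"translation":[1,0.1,0],"angular":[0,0,-0.003],"jaw":0},{"translation":[1.2,0.1,0],"angular":[0,0,-0.004],"jaw":0},{"translation":[1.4,0.1,0],"angular":[0,0,-0.005],"jaw":0},{"translation":[1.5,0.1,0],"angular":[0,0,-0.006],"jaw":0}]'; python3 -c "
from h import *
th()"
```

```text
t: 24.1
ee_pos: [651.4, 110.4, 124.7]
orientation: [2.279, 2.159, -0.002]
ft_force: [1.7, -9.3, 0.0]
width: 0.5
grasp_force: 4.6
t 24.1 pos [651.4 110.4 124.7] ty yaw -0.0538 F [ 1.7 -9.3  0. ] w 0.5 q [ 0.15  0.59  1.61 -0.    0.95  0.21]
tool th 0.033 contact th 0.0313 r 209.7
```

```bash
python3 -m creep '[{"translation":[0.2,0,0],"angular":[0,0,-0.001],"jaw":0},{"translation":[0.4,0,0],"angular":[0,0,-0.001],"jaw":0},{"translation":[0.6,0,0],"angular":[0,0,-0.002],"jaw":0},{"translation":[0.8,0.1,0],"angular":[0,0,-0.002],"jaw":0},{"translation":[1,0.1,0],"angular":[0,0,-0.003],"jaw":0},{"translation":[1,0.1,0],"angular":[0,0,-0.003],"jaw":0},{"translation":[1,0.1,0],"angular":[0,0,-0.003],"jaw":0},{"translation":[1,0.1,0],"angular":[0,0,-0.003],"jaw":0}]'; python3 -c "
from h import *
th()"
```

```text
t: 25.1
ee_pos: [651.6, 111.1, 124.7]
orientation: [2.276, 2.163, -0.002]
ft_force: [1.7, -10.7, -0.3]
width: 0.6
grasp_force: 5.2
t 25.1 pos [651.6 111.1 124.7] ty yaw -0.0508 F [  1.7 -10.7  -0.3] w 0.6 q [ 0.15  0.59  1.61 -0.    0.95  0.2 ]
tool th 0.03 contact th 0.0277 r 209.7
```

```bash
python3 -m creep '[{"translation":[0.2,0,0],"angular":[0,0,-0.001],"jaw":0},{"translation":[0.4,0,0],"angular":[0,0,-0.001],"jaw":0},{"translation":[0.6,0,0],"angular":[0,0,-0.002],"jaw":0},{"translation":[0.8,0.1,0],"angular":[0,0,-0.002],"jaw":0},{"translation":[1,0.1,0],"angular":[0,0,-0.003],"jaw":0},{"translation":[1,0.1,0],"angular":[0,0,-0.003],"jaw":0},{"translation":[1,0.1,0],"angular":[0,0,-0.003],"jaw":0},{"translation":[1,0.1,0],"angular":[0,0,-0.003],"jaw":0}]'; python3 -c "
from h import *
th()"
```

```text
t: 26.1
ee_pos: [651.6, 111.1, 124.7]
orientation: [2.272, 2.166, -0.004]
ft_force: [0.5, -14.8, 1.6]
width: 0.5
grasp_force: 7.2
t 26.1 pos [651.6 111.1 124.7] ty yaw -0.0478 F [  0.5 -14.8   1.6] w 0.5 q [ 0.15  0.59  1.61 -0.    0.95  0.2 ]
tool th 0.027 contact th 0.0276 r 209.7
```

The tool stopped moving while the force rose by 4 N, so this is the hard stop, just past the force drop at the snap. I'll back off gently and look.

```bash
python3 -m creep '[{"translation":[-1,0,0],"angular":[0,0,0],"jaw":0},{"translation":[-2,0,0],"angular":[0,0,0],"jaw":0},{"translation":[-4,0,0],"angular":[0,0,0],"jaw":0},{"translation":[-6,0,0],"angular":[0,0,0],"jaw":0},{"translation":[-7,0,0],"angular":[0,0,0],"jaw":0},{"translation":[-7,0,0],"angular":[0,0,0],"jaw":0},{"translation":[-7,0,0],"angular":[0,0,0],"jaw":0},{"translation":[-7,0,0],"angular":[0,0,0],"jaw":0}]'
python3 -m creep '[{"translation":[-15,0,0],"angular":[0,0,0],"jaw":0},{"translation":[-50,0,0],"angular":[0,0,0],"jaw":0},{"translation":[-90,0,0],"angular":[0,0,0],"jaw":0},{"translation":[-90,0,-40],"angular":[0,0,0],"jaw":0},{"translation":[-90,0,-90],"angular":[0,0,0],"jaw":0},{"translation":[-130,0,-100],"angular":[0,0,0],"jaw":0},{"translation":[-180,0,-100],"angular":[0,0,0],"jaw":0},{"translation":[-200,0,-100],"angular":[0,0,0],"jaw":0}]'
python3 - <<'E'
from h import *
import cv2
t=ctrl.get_image("top");s=ctrl.get_image("side")
t=cv2.resize(t[140:300,165:385],(540,393));s=cv2.resize(s[135:310,235:350],(258,393))
cv2.imwrite("pics/c4.png",np.hstack([t,s])[:,:,::-1])
E
```

```text
t: 27.1
ee_pos: [651.0, 107.3, 124.7]
orientation: [-2.274, -2.168, -0.0]
ft_force: [-0.3, 0.1, -0.2]
width: 0.4
grasp_force: 0.0
t: 28.1
ee_pos: [640.9, -95.6, 225.0]
orientation: [2.276, 2.164, -0.0]
ft_force: [-0.4, 0.6, 0.5]
width: 0.5
grasp_force: 0.0
```

View pics/c4.png

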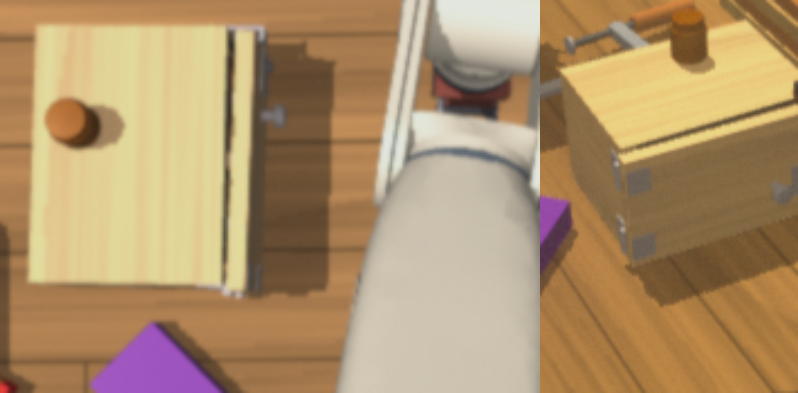

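The top view shows the door shut along x≈240 with a small seal gap. At 27.1 s the finger stood 3.8 mm back from the stop with zero force. An unlatched door would have sprung out against it there, so the door is latched.

```bash
python3 -c "from workcell import ctrl;print(ctrl.close_job())"
```

```text
the job is handed in; nothing more can be done
None
```

I slid the protruding case home against the cabinet's back, closed the door gently and pressed it until it latched, and handed the job in at about 28 s. The highest force reading was about 15 N, and the judge's verdict was not reported back.

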